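Bring the air-bearing camera carriage to rest at its yellow mark

ROBOT

A 6-joint arm with a two-finger parallel gripper is mounted at the origin on the work surface. World frame = base frame: x ahead of the robot, y to its left, z up, the work surface at z = 0. Lengths are in m, angles in rad, forces in N, time in s.
With the tool pointing down it reaches from about 0.225 to 0.725 m from the base axis. Payload 3.1 kg.
Tool frame: the origin (TCP) lies at the very end of the fingers, on their centre line; the grasp point (between the pads) lies 19 mm behind it; z points along the fingers, y is the line along which they close (so a half turn about z gives the same grasp; the last joint's range is limited). The gripper opens to 85 mm and grips with 20 to 120 N. Pads are 22 mm wide; open, the fingers measure 114 mm over their backs; the gripper's body (76 mm by 85 mm) begins 54 mm behind the grasp point. The pads swing forward as they close: fully open they stand 13 mm farther back than shut.
Start: joints at [1.085, 0.048, 0.099, 1.622, 0, 1.443], TCP at [0.184, 0.492, 0.207] pointing down, gripper open.
Joint ranges: [-2.91, 2.91], [-0.99, 1.94], [-1.21, 1.42], [-2.12, 2.29], [-1.49, 1.47], [-3.14, 3.14]. Speed limits (rad/s): [2.79, 2.79, 3.14, 3.14, 3.14, 3.14].

INTERFACE

Orientations are given as [roll, pitch, yaw] about the fixed x, y, z axes, in that order (R = Rz(yaw) Ry(pitch) Rx(roll)).
In Python, from station import * gives the robot as it stands.
- The arm moves only by the tool move_arm, never from a script. Its argument "deltas" is a list of rows, each an object of numbers: "x", "y", "z": the shift along the tool's x, y, z in m; "wx", "wy", "wz": the turn, a rotation vector about the tool's x, y, z in rad; "grip": the finger opening in m, from 0 to 0.0854. A call has 1 to 20 rows; each row shifts and turns the commanded pose from where the row before left it, along the tool's axes as they then stand; what a row does not reach is not made up. A row lasts 1/8 s, in which the tool goes at most 62.5 mm and 10.7 degrees, less where a joint would pass 70% of its speed; a pose out of reach is approached as far as the arm can. A call with a gripper value outside its range is refused whole. The fingers move at their own pace and stop on an object; the grip force is fixed at half the most. Time passes only in rows, so rows that do not move let the fingers close. It gives the time, the measured TCP pose, the force, the opening and the grip force at its end, in the units of the state.
- observe(): the state, without advancing time (a new reading comes with each control period).
- capture(name): name is "side" or "top"; returns the picture (400x640x3 uint8, blue, green, red); there is no depth.
- camera_model(name): a dict with "camera_matrix" (3x3 intrinsics, pixels), "R" (3x3) and "t" (3): a world point X has camera coordinates R X + t. Camera axes: x right, y down, z forward; pixel columns grow to the right and rows downward; lengths in m; the calibration is good to about 2 mm. A picture is of the moment at which its call begins. camera_model takes no time and is no camera call.
- hand_in(): hands the job in; it is judged then, once.
The state is a dict: "time": time; "joint_pos": joint angles; "qd": joint speeds; "joint_efforts": joint torques, N m; "eef_pos": TCP position; "ee_rot": TCP orientation; "wrist_force": force on the tool from outside, world axes, zero at the start; "wrist_torque": the same for the moment, N m; "opening": opening from 0.0 (shut) to 1.0 (fully open); "finger_force": force on a finger pad.
Only numpy, scipy, OpenCV 4.12 (cv2) and the standard library are available. Lean on these libraries where they do the work, as an engineer would, in place of code of your own. Each camera call takes 0.05 s, during which the arm holds its last target. There are 200 camera calls.

TASK

Move the heavy camera carriage along its air-bearing rail towards the blue end stop by its orange sprung tow handle only (do not push or hold the grey deck or the camera), and brake it so that the red index at its front edge comes to rest over the yellow band, without ever striking the stop. Hold it standing still there for four seconds while its picture is exposed, then let go of the handle gently so that the carriage stays at rest in the band. Leave the wash bottle, the lens mount and the parts tray where they are.

Things in the scene. Friction and masses are not known exactly. Their poses are not given: they have to be found in the camera images.
- rail: Fixed rail bed, a dark plate 170 x 920 x 12 mm with two steel ways, lying across the bench in front of the robot. Origin: centre of its underside, on the bench; its y axis is the direction of travel towards the stop (roughly world +y, turned by up to about 0.15 rad), z up. Nothing on it is lifted.
- carriage (a joint): Position of the carriage along the rail's y axis (m), growing towards the stop; 0 = rail middle, limits +-0.31. Carriage with camera weighs 8 kg nominally (hidden: 6.4 to 9.9 kg) and floats on air on a level rail: drag 0.04 N per m/s plus 0.004 N dry friction, so it coasts for many seconds when left alone.
- deck (a point): Point on the carriage: its grey deck 130 (x) x 260 (y) x 18 mm, top 70 mm above the bench, with a black camera housing (58 x 170 mm, top 118 mm above the bench) and lens tube on its far (+x) half. The point lies 40 mm above the bench under the deck's centre; axes as the rail's. Deck and camera are not to be touched.
- tow_handle (a joint): Deflection of the handle on the deck (m), 0 = neutral, mid-deck; positive towards the stop, travel +-0.09. It slides along the rail direction and drives the carriage only through a soft spring of 3 N/m (with 0.04 N per m/s damping): held still, the carriage swings about it with a period near 10 s, hardly damped. Handle mass 0.2 kg; 0 at the start.
- grip (a point): Grip point on the tow handle's axis, 135 mm above the bench, 34 mm to the robot's side of the deck's centre line. The orange post is 26 mm wide along the travel, 30 mm across, from 92 to 162 mm above the bench, on a 34 mm foot. Grip from above, fingers closing along the rail's y axis, fingertips above 105 mm (guide posts on the deck are 94 mm high). Axes as the rail's.
- index (a point): Tip of the red index (8 mm wide, 24 mm long) on the near (robot) side of the deck, level with the deck's front edge, the edge that faces the stop; 61 mm above the bench. Axes as the rail's. It moves with the carriage.
- mark (a point): Centre of the yellow band, a plate 26 mm long along the travel and 30 mm wide, 32 mm above the bench, on an arm of the blue stop clamp, beside the deck on the robot's side. Axes as the rail's. The index is at the mark when both have the same y along the rail; x differs by 3 mm and height by 29 mm. Fixed during a run.
- stop_face (a point): Face of the rubber buffer on the blue end stop, 45 mm beyond the mark along the travel, on the rail's centre line, 56 mm above the bench. The deck's front edge, level with the index, strikes it there. Fixed during a run.
- wash_bottle: White bottle with red cap, diameter 60 mm, 160 mm tall, standing beyond the rail; bystander. Origin at the centre of its base.
- lens_mount: Round lens on a post with a 60 mm square foot, 118 mm tall, beyond the rail; bystander. Origin at the centre of its base.
- parts_tray: White open tray 120 x 160 x 40 mm beyond the rail; bystander. Origin at the centre of its base.

How it is judged:
On the way:
1. the carriage stands still with its index in the yellow band for four seconds (y of index in the frame of mark between -0.013 and 0.013 m and velocity of joint carriage between -0.01 and 0.01 m/s), for 4 s.
At the end, for the whole second after the job is handed in: The red index is within 13 mm of the middle of the yellow band along the rail (inside the band), the carriage moves slower than 10 mm/s, and the handle is released (all of step 1); the robot touches nothing.
It fails at once if the carriage struck the end stop (front edge within 1 mm of the buffer) (y of index in the frame of stop_face above -0.001 m).
It fails at once if the carriage was pushed or held by its deck or camera instead of the handle (more than 3 N) (contact force between any of the fingers, the arm and carriage_c0 above 3 N or contact force between any of the fingers, the arm and carriage_c1 above 3 N or contact force between any of the fingers, the arm and carriage_c2 above 3 N or contact force between any of the fingers, the arm and carriage_c3 above 3 N or contact force between any of the fingers, the arm and carriage_c4 above 3 N or contact force between any of the fingers, the arm and carriage_c5 above 3 N).
It fails at once if a bystander was moved more than 20 mm (distance of any of wash_bottle, lens_mount, parts_tray from where it was at the start of the episode above 0.02 m).
It also fails if it takes over 48 s, if anything falls off the work surface, if the arm or the gripper's body presses on something with over 40 N, if the wrist force passes 120 N, or if a joint passes its speed limit or range.

## Working session

There is one attempt and no reset: what is moved stays moved. The work goes in short steps, Python scripts to look and compute and a tool call to move; the robot and the scene stay as the last step left them, time stands still between calls to the robot, and variables do not carry over. Pictures are saved under pics/ and viewed, at most 10 in all, crops included, and the job is handed in when it is done.

Besides the shell and the picture viewer there is one more tool, called as name(argument=value, ...) on one line, values as JSON. move_arm: Moves the arm, as the interface text tells. Its arguments: {"type":"object","properties":{"deltas":{"type":"array","items":{"type":"object","properties":{"x":{"type":"number"},"y":{"type":"number"},"z":{"type":"number"},"wx":{"type":"number"},"wy":{"type":"number"},"wz":{"type":"number"},"grip":{"type":"number"}}}}},"required":["deltas"]}

```bash
ls; mkdir -p pics
python3 - <<'E'
from station import *
import cv2,numpy as np
s=observe();print({k:np.round(v,4) for k,v in s.items()})
for n in("side","top"):
    im=capture(n);cv2.imwrite(f"pics/{n}0.png",im)
    m=camera_model(n);print(n,m)
E
```

```text
pics
{'time': np.float64(0.0), 'joint_pos': array([1.0852, 0.0487, 0.0975, 1.622 , 0.    , 1.443 ]), 'qd': array([-0.0005,  0.0002,  0.0001,  0.0007,  0.0013,  0.0009]), 'joint_efforts': array([ 3.00000e-04, -3.38777e+01,  3.20018e+01,  2.03000e-02,
       -1.00000e-04, -0.00000e+00]), 'eef_pos': array([0.1835, 0.4911, 0.206 ]), 'ee_rot': array([-3.1393e+00, -3.0000e-04,  2.7838e+00]), 'wrist_force': array([-0.9273,  0.537 ,  0.1988]), 'wrist_torque': array([-0.0321, -0.0355, -0.0012]), 'finger_force': np.float64(0.0), 'opening': np.float64(0.9994)}
side {'camera_matrix': array([[394.5383704 ,   0.        , 317.29079423],
       [  0.        , 394.5383704 , 199.97796524],
       [  0.        ,   0.        ,   1.        ]]), 'R': array([[-0.9708751 , -0.23958191,  0.00143344],
       [-0.18063662,  0.72805021, -0.66129668],
       [ 0.1573911 , -0.64229541, -0.75012309]]), 't': array([0.58385555, 0.12434997, 0.92608273])}
top {'camera_matrix': array([[511.4895642 ,   0.        , 314.83228496],
       [  0.        , 511.4895642 , 200.23007043],
       [  0.        ,   0.        ,   1.        ]]), 'R': array([[ 0.01841948, -0.99977433, -0.010584  ],
       [-0.99715085, -0.0175946 , -0.07335271],
       [ 0.07314993,  0.01190496, -0.9972499 ]]), 't': array([0.07411537, 0.58570444, 1.32371783])}
```

View pics/top0.png

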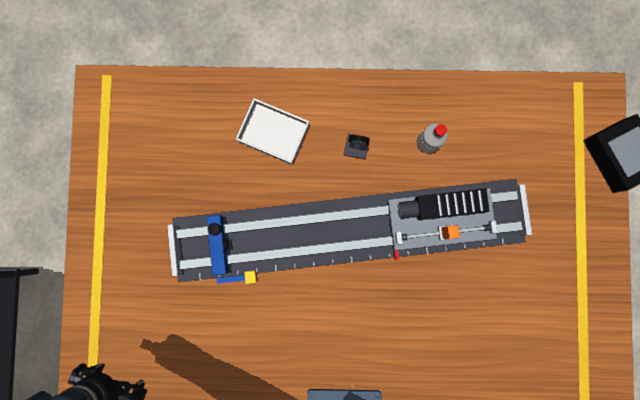

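View pics/side0.png

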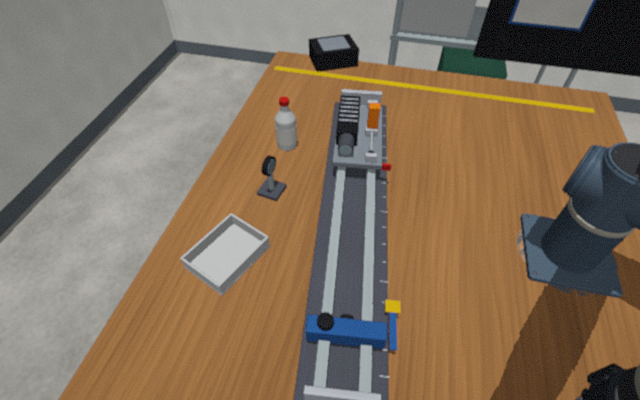

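The top view shows the yellow band at (250,278), the red index at (397,254), the orange handle at (450,232) and the stop at (217,245). The side view agrees: band (392,306), index (387,167), handle (373,115).

```bash
cat > h.py <<'E'
from station import *
import cv2,numpy as np
R={"red":(((0,150,80),(4,255,255)),((174,150,80),(180,255,255))),"orange":(((7,170,120),(16,255,255)),),
   "yellow":(((22,150,120),(32,255,255)),)}
ROI={"top":(170,530,180,290),"side":(300,420,85,330)}
def blob(im,c,n):
    hsv=cv2.cvtColor(im,cv2.COLOR_BGR2HSV); m=sum(cv2.inRange(hsv,a,b) for a,b in R[c])
    x0,x1,y0,y1=ROI[n]; k=np.zeros_like(m);k[y0:y1,x0:x1]=m[y0:y1,x0:x1]
    N,l,st,ce=cv2.connectedComponentsWithStats(k)
    if N<2:return None
    i=1+np.argmax(st[1:,4]);return ce[i],st[i]
def ray(n,p):
    m=camera_model(n);d=m["R"].T@np.linalg.solve(m["camera_matrix"],[p[0],p[1],1]);return -m["R"].T@m["t"],d
def plane(n,p,z):
    o,d=ray(n,p);return o+d*(z-o[2])/d[2]
def cross(pt,ps):
    (a,d),(b,e)=ray("top",pt),ray("side",ps)
    s=np.linalg.lstsq(np.c_[d,-e],b-a,rcond=None)[0];P,Q=a+d*s[0],b+e*s[1]
    return (P+Q)/2,np.linalg.norm(P-Q)
E
python3 - <<'E'
from h import *
np.set_printoptions(precision=4,suppress=True)
T,S=cv2.imread("pics/top0.png"),cv2.imread("pics/side0.png")
for c,z in(("red",.061),("yellow",.032),("orange",.162)):
    a,b=blob(T,c,"top"),blob(S,c,"side")
    print(c,a,b,plane("top",a[0],z),plane("side",b[0],z),cross(a[0],b[0]))
# rail edges in top: dark plate corners
hsv=cv2.cvtColor(T,cv2.COLOR_BGR2HSV);k=cv2.inRange(hsv,(0,0,0),(180,90,110));k[:175]=0;k[295:]=0;k[:,:165]=0;k[:,540:]=0
k=cv2.morphologyEx(k,cv2.MORPH_CLOSE,np.ones((15,15)))
cs=max(cv2.findContours(k,0,2)[0],key=cv2.contourArea)
# near edge points per column, z=.012
E=[]
for x in list(range(270,390,5)):
    ys=np.where(k[:,x])[0]; E.append(plane("top",(x,ys.max()+.5),.012)[:2])
E=np.array(E);v=cv2.fitLine(E.astype(np.float32),cv2.DIST_HUBER,0,.001,.001).ravel();print("near edge",v,"angle from +y",np.arctan2(-v[0],v[1]), (E[0],E[-1]))
b=cv2.boxPoints(cv2.minAreaRect(cs));print(b,[plane("top",p,.012) for p in b])
# side-face way lines: steel ways in top
w=cv2.inRange(hsv,(0,0,150),(180,60,255));
W=np.array([(x,np.mean(np.where(w[180:245,x])[0])+180) for x in range(240,380,4) if w[180:245,x].any()])
print(W[::6])
E
```

```text
red (array([396.2162, 254.6216]), array([394, 250,   5,  10,  37], dtype=int32)) (array([385.625 , 166.3958]), array([382, 163,   9,   7,  48], dtype=int32)) [ 0.4471 -0.1242  0.061 ] [ 0.4483 -0.1247  0.061 ] (array([ 0.4477, -0.1241,  0.0616]), np.float64(0.001214731222306587))
yellow (array([249.9009, 276.5766]), array([245, 271,  11,  12, 111], dtype=int32)) (array([392.3242, 305.9341]), array([385, 300,  16,  14, 182], dtype=int32)) [0.3826 0.2488 0.032 ] [0.3828 0.2492 0.032 ] (array([0.3827, 0.2489, 0.0314]), np.float64(0.00014020348406142946))
orange (array([452.9606, 231.4882]), array([447, 226,  12,  13, 127], dtype=int32)) (array([373.1435, 115.2   ]), array([368, 104,  12,  24, 230], dtype=int32)) [ 0.5064 -0.2414  0.162 ] [ 0.5029 -0.197   0.162 ] (array([ 0.5069, -0.2517,  0.1221]), np.float64(0.0003021876687987657))
near edge [ 0.134  -0.991   0.4145  0.0668] angle from +y -3.007204 (array([0.3979, 0.1991]), array([ 0.4375, -0.1021]))
[[170.6858 218.0028]
 [519.1421 177.5453]
 [526.5752 241.5662]
 [178.1189 282.0237]] [array([0.531 , 0.4661, 0.012 ]), array([ 0.6548, -0.455 ,  0.012 ]), array([ 0.4861, -0.4726,  0.012 ]), array([0.3633, 0.4399, 0.012 ])]
[[240.     226.5   ]
 [264.     223.5   ]
 [288.     221.    ]
 [312.     218.5   ]
 [336.     221.1   ]
 [360.     223.8462]]
```

move_arm(deltas=[{"wz":-0.164},{"wz":-0.164},{"wz":-0.164},{"x":-0.0159,"y":-0.055},{"x":-0.0159,"y":-0.055},{"x":-0.0159,"y":-0.055},{"x":-0.0159,"y":-0.055},{"x":-0.0159,"y":-0.055},{"x":-0.0159,"y":-0.055},{"x":-0.0159,"y":-0.055},{"x":-0.0159,"y":-0.055},{"x":-0.0159,"y":-0.055},{"x":-0.0159,"y":-0.055},{"x":-0.0159,"y":-0.055},{"x":-0.0159,"y":-0.055},{"x":-0.0159,"y":-0.055},{"x":-0.0159,"y":-0.055},{}])

```text
schema error: expected keys x, y, z, wx, wy, wz, grip
```

move_arm(deltas=[{"x":0,"y":0,"z":0,"wx":0,"wy":0,"wz":-0.164,"grip":0.085},{"x":0,"y":0,"z":0,"wx":0,"wy":0,"wz":-0.164,"grip":0.085},{"x":0,"y":0,"z":0,"wx":0,"wy":0,"wz":-0.164,"grip":0.085},{"x":-0.0159,"y":-0.055,"z":0,"wx":0,"wy":0,"wz":0,"grip":0.085},{"x":-0.0159,"y":-0.055,"z":0,"wx":0,"wy":0,"wz":0,"grip":0.085},{"x":-0.0159,"y":-0.055,"z":0,"wx":0,"wy":0,"wz":0,"grip":0.085},{"x":-0.0159,"y":-0.055,"z":0,"wx":0,"wy":0,"wz":0,"grip":0.085},{"x":-0.0159,"y":-0.055,"z":0,"wx":0,"wy":0,"wz":0,"grip":0.085},{"x":-0.0159,"y":-0.055,"z":0,"wx":0,"wy":0,"wz":0,"grip":0.085},{"x":-0.0159,"y":-0.055,"z":0,"wx":0,"wy":0,"wz":0,"grip":0.085},{"x":-0.0159,"y":-0.055,"z":0,"wx":0,"wy":0,"wz":0,"grip":0.085},{"x":-0.0159,"y":-0.055,"z":0,"wx":0,"wy":0,"wz":0,"grip":0.085},{"x":-0.0159,"y":-0.055,"z":0,"wx":0,"wy":0,"wz":0,"grip":0.085},{"x":-0.0159,"y":-0.055,"z":0,"wx":0,"wy":0,"wz":0,"grip":0.085},{"x":-0.0159,"y":-0.055,"z":0,"wx":0,"wy":0,"wz":0,"grip":0.085},{"x":-0.0159,"y":-0.055,"z":0,"wx":0,"wy":0,"wz":0,"grip":0.085},{"x":-0.0159,"y":-0.055,"z":0,"wx":0,"wy":0,"wz":0,"grip":0.085},{"x":0,"y":0,"z":0,"wx":0,"wy":0,"wz":0,"grip":0.085}])

```text
time: 2.35
eef_pos: [0.5075, -0.2448, 0.2038]
ee_rot: [3.139, -0.004, -3.012]
wrist_force: [0.2, 0.7, -0.5]
opening: 0.997
finger_force: 0.0
```

move_arm(deltas=[{"x":0,"y":0.003,"z":0.029,"wx":0,"wy":0,"wz":0,"grip":0.085},{"x":0,"y":0,"z":0.029,"wx":0,"wy":0,"wz":0,"grip":0.085},{"x":0,"y":0,"z":0.029,"wx":0,"wy":0,"wz":0,"grip":0.085},{"x":0,"y":0,"z":0,"wx":0,"wy":0,"wz":0,"grip":0.085},{"x":0,"y":0,"z":0,"wx":0,"wy":0,"wz":0,"grip":0.01},{"x":0,"y":0,"z":0,"wx":0,"wy":0,"wz":0,"grip":0.01},{"x":0,"y":0,"z":0,"wx":0,"wy":0,"wz":0,"grip":0.01},{"x":0,"y":0,"z":0,"wx":0,"wy":0,"wz":0,"grip":0.01}])

```text
time: 3.35
eef_pos: [0.5079, -0.2391, 0.1219]
ee_rot: [-3.14, 0.002, -3.007]
wrist_force: [-0.6, 0.1, 3.8]
opening: 0.288
finger_force: 61.4
```

```bash
cat > p.py <<'E'
from h import *
import json,os,sys
from scipy.optimize import least_squares,minimize
U=np.array([-.1336,.991]); K,B,D=3.,.04,.04
MARK=.1955; REDT=MARK-.003; OFF=.1241   # red-centre goal; red minus neutral handle
def red(n=3):
    out=[]
    for _ in range(n):
        im=capture("top");hsv=cv2.cvtColor(im,cv2.COLOR_BGR2HSV).astype(float)
        b=blob(im,"red","top")
        x,y,w,h=b[1][:4];p=hsv[y-3:y+h+3,x-3:x+w+3]; bgr=im[y-3:y+h+3,x-3:x+w+3].astype(float)
        wt=np.clip(bgr[...,2]-np.maximum(bgr[...,1],bgr[...,0])-60,0,None)
        yy,xx=np.mgrid[y-3:y+h+3,x-3:x+w+3]
        out.append(plane("top",((wt*xx).sum()/wt.sum(),(wt*yy).sum()/wt.sum()),.061)[:2]@U)
    return np.mean(out)
def sim(m,off,T,H,c,v,tend,dt=.0125):
    t=T[0];o=[]
    n=int(round((tend-t)/dt));hp=np.interp(t,T,H)
    for i in range(n):
        h=np.interp(t+dt,T,H);hv=(h-hp)/dt
        a=(K*(h-(c-off))+B*(hv-v)-D*v-.004*np.tanh(v/.0005))/m
        v+=a*dt;c+=v*dt;t+=dt;hp=h;o.append((t,c,v))
    return np.array(o)
def load(): return json.load(open("log.json")) if os.path.exists("log.json") else {"T":[],"H":[],"mt":[],"mc":[]}
def fit(L):
    T,H,mt,mc=map(np.array,(L["T"],L["H"],L["mt"],L["mc"]))
    def f(p):
        o=sim(p[0],p[1],T,H,p[2],0,mt[-1]+.02)
        return np.r_[(np.interp(mt,o[:,0],o[:,1])-mc)/.0007,(p[0]-8)/1.2,(p[1]-OFF)/.003]
    x0=[8,OFF,mc[0]]
    r=least_squares(f,x0,x_scale=[1,.003,.001],diff_step=1e-3)
    return r.x,f(r.x)[:len(mt)]*.7
def step(rows=None,lag=.1):
    """rows: list of commanded y steps of the last call"""
    L=load();s=observe();t=float(s["time"]);h=float(s["eef_pos"][:2]@U)
    if rows:
        t0,h0=L["T"][-1],L["H"][-1];n=len(rows)
        tt=t-.125*n
        ts=[tt+.125*(i+1) for i in range(n)]
        cum=L["cmd"]+np.cumsum(rows);L["cmd"]=float(cum[-1])
        a=np.interp(np.array(ts)-lag,[tt-.3,tt]+ts,[cum[0]-rows[0]]*2+list(cum))
        a=a+(h-a[-1])*np.linspace(0,1,n)+(h0-(cum[0]-rows[0]))*(1-np.linspace(0,1,n))
        L["T"]+= [tt] if tt-t0>.01 else [];L["H"]+=[h0] if tt-t0>.01 else []
        L["T"]+=ts;L["H"]+=list(map(float,a))
    else: L["T"].append(t);L["H"].append(h);L["cmd"]=h
    L["mt"].append(t+.05);L["mc"].append(float(red()))
    te=float(observe()["time"]);L["T"].append(te);L["H"].append(float(observe()["eef_pos"][:2]@U))
    json.dump(L,open("log.json","w"));return L
def plan(m,off,c,v,h,N,seg=5,g=REDT):
    n=N//seg;hg=g-off
    def roll(u):
        T=np.r_[0,np.cumsum([seg*.125]*n)];H=h+np.r_[0,np.cumsum(u)]
        o=sim(m,off,np.r_[T,T[-1]+1],np.r_[H,H[-1]],c,v,T[-1]+.1,.025);return T,H,o
    def f(u):
        T,H,o=roll(u);e=o[-1]
        d=np.diff(np.r_[u]) 
        defl=np.interp(o[:,0],T,H)-o[:,1]+off
        return np.r_[(e[1]-g)/.0002,e[2]/.0002,(H[-1]-hg)/.0003,d/.01,np.clip(abs(defl)-.07,0,None)/.001]
    u=least_squares(f,np.full(n,(hg-h)/n)).x;T,H,o=roll(u)
    defl=np.interp(o[:,0],T,H)-o[:,1]+off
    return u/seg*1000,o[-1],np.abs(defl).max(),o
def go(rows,N,show=4,m=None,off=None):
    L=step(rows);x,res=fit(L)
    T,H=np.array(L["T"]),np.array(L["H"]);te=T[-1]
    o=sim(*x[:2],T,H,x[2],0,te) if te-T[0]>.02 else [(te,L["mc"][0],0)]
    c,v=o[-1][1:]
    print(f"t {te:.2f} m {x[0]:.2f} off {x[1]:.4f} c-goal {(c-REDT)*1e3:.1f}mm v {v*1e3:.1f} h-goal {(H[-1]-REDT+x[1])*1e3:.1f} defl {(H[-1]-c+x[1])*1e3:.1f} cmd-h {(L['cmd']-H[-1])*1e3:.1f} F",np.round(observe()["wrist_force"],1),"z",round(observe()["eef_pos"][2],4))
    print("res mm",np.round(res[-8:],2))
    if N:
        u,e,d,_=plan(x[0],x[1],c,v,H[-1],N);print("mm/row per 5 rows",np.round(u,2),"end",np.round([(e[1]-REDT)*1e3,e[2]*1e3],2),"maxdefl",round(d,3))
E
python3 -c "
from p import *
go(None,95)"
```

```text
t 3.50 m 8.00 off 0.1241 c-goal -375.5mm v 0.1 h-goal -373.3 defl 2.2 cmd-h 0.0 F [-0.4  0.4  5.2] z 0.1219
res mm [-0.]
mm/row per 5 rows [3.04 3.13 3.3  3.56 3.88 4.21 4.53 4.78 4.95 4.99 4.92 4.73 4.44 4.1
 3.74 3.41 3.14 2.95 2.85] end [-0.  0.] maxdefl 0.045
```

move_arm(deltas=[{"x":0,"y":0.003,"z":0,"wx":0,"wy":0,"wz":0,"grip":0.01},{"x":0,"y":0.003,"z":0,"wx":0,"wy":0,"wz":0,"grip":0.01},{"x":0,"y":0.003,"z":0,"wx":0,"wy":0,"wz":0,"grip":0.01},{"x":0,"y":0.003,"z":0,"wx":0,"wy":0,"wz":0,"grip":0.01},{"x":0,"y":0.003,"z":0,"wx":0,"wy":0,"wz":0,"grip":0.01},{"x":0,"y":0.003,"z":0,"wx":0,"wy":0,"wz":0,"grip":0.01},{"x":0,"y":0.003,"z":0,"wx":0,"wy":0,"wz":0,"grip":0.01},{"x":0,"y":0.003,"z":0,"wx":0,"wy":0,"wz":0,"grip":0.01},{"x":0,"y":0.003,"z":0,"wx":0,"wy":0,"wz":0,"grip":0.01},{"x":0,"y":0.003,"z":0,"wx":0,"wy":0,"wz":0,"grip":0.01},{"x":0,"y":0.0035,"z":0,"wx":0,"wy":0,"wz":0,"grip":0.01},{"x":0,"y":0.0035,"z":0,"wx":0,"wy":0,"wz":0,"grip":0.01},{"x":0,"y":0.0035,"z":0,"wx":0,"wy":0,"wz":0,"grip":0.01},{"x":0,"y":0.0035,"z":0,"wx":0,"wy":0,"wz":0,"grip":0.01},{"x":0,"y":0.0035,"z":0,"wx":0,"wy":0,"wz":0,"grip":0.01},{"x":0,"y":0.0035,"z":0,"wx":0,"wy":0,"wz":0,"grip":0.01},{"x":0,"y":0.0035,"z":0,"wx":0,"wy":0,"wz":0,"grip":0.01},{"x":0,"y":0.0035,"z":0,"wx":0,"wy":0,"wz":0,"grip":0.01},{"x":0,"y":0.0035,"z":0,"wx":0,"wy":0,"wz":0,"grip":0.01},{"x":0,"y":0.0035,"z":0,"wx":0,"wy":0,"wz":0,"grip":0.01}])

```text
time: 6.0
eef_pos: [0.4993, -0.1746, 0.1219]
ee_rot: [-3.14, 0.002, -3.007]
wrist_force: [0.3, -0.5, 5.9]
opening: 0.291
finger_force: 61.7
```

```bash
python3 -c "
from p import *
go([.003]*10+[.0035]*10,75)"
```

```text
t 6.15 m 7.92 off 0.1243 c-goal -349.6mm v 27.0 h-goal -307.9 defl 41.7 cmd-h -0.1 F [-0.7  0.1  5.8] z 0.1218
res mm [-0.   -0.01]
mm/row per 5 rows [4.33 4.43 4.59 4.76 4.9  4.96 4.92 4.76 4.49 4.14 3.73 3.33 2.97 2.71
 2.56] end [-0.  0.] maxdefl 0.043
```

move_arm(deltas=[{"x":0,"y":0.0044,"z":0,"wx":0,"wy":0,"wz":0,"grip":0.01},{"x":0,"y":0.0044,"z":0,"wx":0,"wy":0,"wz":0,"grip":0.01},{"x":0,"y":0.0044,"z":0,"wx":0,"wy":0,"wz":0,"grip":0.01},{"x":0,"y":0.0044,"z":0,"wx":0,"wy":0,"wz":0,"grip":0.01},{"x":0,"y":0.0044,"z":0,"wx":0,"wy":0,"wz":0,"grip":0.01},{"x":0,"y":0.0044,"z":0,"wx":0,"wy":0,"wz":0,"grip":0.01},{"x":0,"y":0.0044,"z":0,"wx":0,"wy":0,"wz":0,"grip":0.01},{"x":0,"y":0.0044,"z":0,"wx":0,"wy":0,"wz":0,"grip":0.01},{"x":0,"y":0.0044,"z":0,"wx":0,"wy":0,"wz":0,"grip":0.01},{"x":0,"y":0.0044,"z":0,"wx":0,"wy":0,"wz":0,"grip":0.01},{"x":0,"y":0.0047,"z":0,"wx":0,"wy":0,"wz":0,"grip":0.01},{"x":0,"y":0.0047,"z":0,"wx":0,"wy":0,"wz":0,"grip":0.01},{"x":0,"y":0.0047,"z":0,"wx":0,"wy":0,"wz":0,"grip":0.01},{"x":0,"y":0.0047,"z":0,"wx":0,"wy":0,"wz":0,"grip":0.01},{"x":0,"y":0.0047,"z":0,"wx":0,"wy":0,"wz":0,"grip":0.01},{"x":0,"y":0.0047,"z":0,"wx":0,"wy":0,"wz":0,"grip":0.01},{"x":0,"y":0.0047,"z":0,"wx":0,"wy":0,"wz":0,"grip":0.01},{"x":0,"y":0.0047,"z":0,"wx":0,"wy":0,"wz":0,"grip":0.01},{"x":0,"y":0.0047,"z":0,"wx":0,"wy":0,"wz":0,"grip":0.01},{"x":0,"y":0.0047,"z":0,"wx":0,"wy":0,"wz":0,"grip":0.01}])

```text
time: 8.65
eef_pos: [0.4873, -0.0843, 0.1218]
ee_rot: [-3.14, 0.003, -3.008]
wrist_force: [-1.4, -0.3, 6.1]
opening: 0.285
finger_force: 61.7
```

```bash
python3 -c "
from p import *
go([.0044]*10+[.0047]*10,55)"
```

```text
t 8.80 m 8.65 off 0.1258 c-goal -232.3mm v 59.6 h-goal -215.2 defl 17.1 cmd-h -0.3 F [-0.5 -0.3  5.2] z 0.1218
res mm [ 0.12 -0.32  0.11]
mm/row per 5 rows [4.84 4.8  4.7  4.53 4.29 4.01 3.69 3.38 3.11 2.91 2.8 ] end [-0. -0.] maxdefl 0.044
```

move_arm(deltas=[{"x":0,"y":0.0048,"z":0,"wx":0,"wy":0,"wz":0,"grip":0.01},{"x":0,"y":0.0048,"z":0,"wx":0,"wy":0,"wz":0,"grip":0.01},{"x":0,"y":0.0048,"z":0,"wx":0,"wy":0,"wz":0,"grip":0.01},{"x":0,"y":0.0048,"z":0,"wx":0,"wy":0,"wz":0,"grip":0.01},{"x":0,"y":0.0048,"z":0,"wx":0,"wy":0,"wz":0,"grip":0.01},{"x":0,"y":0.0048,"z":0,"wx":0,"wy":0,"wz":0,"grip":0.01},{"x":0,"y":0.0048,"z":0,"wx":0,"wy":0,"wz":0,"grip":0.01},{"x":0,"y":0.0048,"z":0,"wx":0,"wy":0,"wz":0,"grip":0.01},{"x":0,"y":0.0048,"z":0,"wx":0,"wy":0,"wz":0,"grip":0.01},{"x":0,"y":0.0048,"z":0,"wx":0,"wy":0,"wz":0,"grip":0.01},{"x":0,"y":0.0047,"z":0,"wx":0,"wy":0,"wz":0,"grip":0.01},{"x":0,"y":0.0047,"z":0,"wx":0,"wy":0,"wz":0,"grip":0.01},{"x":0,"y":0.0047,"z":0,"wx":0,"wy":0,"wz":0,"grip":0.01},{"x":0,"y":0.0047,"z":0,"wx":0,"wy":0,"wz":0,"grip":0.01},{"x":0,"y":0.0047,"z":0,"wx":0,"wy":0,"wz":0,"grip":0.01}])

```text
time: 10.68
eef_pos: [0.4778, -0.0132, 0.1218]
ee_rot: [-3.141, 0.003, -3.007]
wrist_force: [-0.8, -0.1, 6.1]
opening: 0.287
finger_force: 61.7
```

```bash
python3 -c "
from p import *
go([.0048]*10+[.0047]*5,40)"
```

```text
t 10.82 m 8.75 off 0.1264 c-goal -112.5mm v 53.7 h-goal -142.9 defl -30.4 cmd-h -0.5 F [0.  0.6 5.6] z 0.1218
res mm [ 0.15  0.07  0.5  -0.84]
mm/row per 5 rows [5.15 4.69 4.02 3.38 2.93 2.74 2.77 2.89] end [-0.  0.] maxdefl 0.04
```

move_arm(deltas=[{"x":0,"y":0.0051,"z":0,"wx":0,"wy":0,"wz":0,"grip":0.01},{"x":0,"y":0.0051,"z":0,"wx":0,"wy":0,"wz":0,"grip":0.01},{"x":0,"y":0.0051,"z":0,"wx":0,"wy":0,"wz":0,"grip":0.01},{"x":0,"y":0.0051,"z":0,"wx":0,"wy":0,"wz":0,"grip":0.01},{"x":0,"y":0.0051,"z":0,"wx":0,"wy":0,"wz":0,"grip":0.01},{"x":0,"y":0.0047,"z":0,"wx":0,"wy":0,"wz":0,"grip":0.01},{"x":0,"y":0.0047,"z":0,"wx":0,"wy":0,"wz":0,"grip":0.01},{"x":0,"y":0.0047,"z":0,"wx":0,"wy":0,"wz":0,"grip":0.01},{"x":0,"y":0.0047,"z":0,"wx":0,"wy":0,"wz":0,"grip":0.01},{"x":0,"y":0.0047,"z":0,"wx":0,"wy":0,"wz":0,"grip":0.01}])

```text
time: 12.08
eef_pos: [0.4713, 0.0355, 0.1218]
ee_rot: [-3.141, 0.003, -3.007]
wrist_force: [-0.0, 0.0, 4.5]
opening: 0.289
finger_force: 61.7
```

```bash
python3 -c "
from p import *
go([.0051]*5+[.0047]*5,30)"
```

```text
t 12.22 m 9.24 off 0.1281 c-goal -47.5mm v 37.1 h-goal -92.1 defl -44.6 cmd-h -0.6 F [0.3 0.  5. ] z 0.1218
res mm [-0.09  0.64  0.19 -0.65 -0.31]
mm/row per 5 rows [3.16 3.65 3.88 3.5  2.58 1.65] end [ 0.   -0.02] maxdefl 0.049
```

move_arm(deltas=[{"x":0,"y":0.003,"z":0,"wx":0,"wy":0,"wz":0,"grip":0.01},{"x":0,"y":0.003,"z":0,"wx":0,"wy":0,"wz":0,"grip":0.01},{"x":0,"y":0.003,"z":0,"wx":0,"wy":0,"wz":0,"grip":0.01},{"x":0,"y":0.003,"z":0,"wx":0,"wy":0,"wz":0,"grip":0.01},{"x":0,"y":0.003,"z":0,"wx":0,"wy":0,"wz":0,"grip":0.01},{"x":0,"y":0.0035,"z":0,"wx":0,"wy":0,"wz":0,"grip":0.01},{"x":0,"y":0.0035,"z":0,"wx":0,"wy":0,"wz":0,"grip":0.01},{"x":0,"y":0.0035,"z":0,"wx":0,"wy":0,"wz":0,"grip":0.01}])

```text
time: 13.22
eef_pos: [0.4679, 0.0608, 0.1218]
ee_rot: [-3.141, 0.003, -3.007]
wrist_force: [-0.4, -0.4, 6.9]
opening: 0.29
finger_force: 61.7
```

```bash
python3 -c "
from p import *
go([.003]*5+[.0035]*3,30)
L=load();print(np.round(L['mt'],3),np.round(np.array(L['mc'])-REDT,4))"
```

```text
t 13.38 m 9.15 off 0.1279 c-goal -16.8mm v 17.7 h-goal -66.8 defl -50.1 cmd-h -0.6 F [0.1 1.  6.2] z 0.1218
res mm [ 0.01  0.6   0.32 -0.62 -0.74  0.23]
mm/row per 5 rows [5.84 4.03 1.93 0.57 0.28 0.71] end [-0.01  0.03] maxdefl 0.049
[ 3.4    6.05   8.7   10.725 12.125 13.275] [-0.3755 -0.3522 -0.2383 -0.1171 -0.0509 -0.0188]
```

move_arm(deltas=[{"x":0,"y":0.0058,"z":0,"wx":0,"wy":0,"wz":0,"grip":0.01},{"x":0,"y":0.0058,"z":0,"wx":0,"wy":0,"wz":0,"grip":0.01},{"x":0,"y":0.0058,"z":0,"wx":0,"wy":0,"wz":0,"grip":0.01},{"x":0,"y":0.0058,"z":0,"wx":0,"wy":0,"wz":0,"grip":0.01},{"x":0,"y":0.0058,"z":0,"wx":0,"wy":0,"wz":0,"grip":0.01},{"x":0,"y":0.004,"z":0,"wx":0,"wy":0,"wz":0,"grip":0.01},{"x":0,"y":0.004,"z":0,"wx":0,"wy":0,"wz":0,"grip":0.01},{"x":0,"y":0.004,"z":0,"wx":0,"wy":0,"wz":0,"grip":0.01},{"x":0,"y":0.004,"z":0,"wx":0,"wy":0,"wz":0,"grip":0.01},{"x":0,"y":0.004,"z":0,"wx":0,"wy":0,"wz":0,"grip":0.01}])

```text
time: 14.62
eef_pos: [0.4615, 0.1095, 0.1218]
ee_rot: [-3.141, 0.004, -3.007]
wrist_force: [0.6, 1.3, 6.2]
opening: 0.289
finger_force: 61.7
```

```bash
python3 -c "
from p import *
go([.0058]*5+[.004]*5,30)
L=load();print(np.round(L['mt'],3),np.round(np.array(L['mc'])-REDT,4))"
```

```text
t 14.78 m 9.11 off 0.1278 c-goal -5.1mm v 3.2 h-goal -17.8 defl -12.7 cmd-h -0.7 F [ 0.5 -0.2  5.5] z 0.1218
res mm [ 0.12  0.61  0.36 -0.59 -0.87 -0.1   0.27]
mm/row per 5 rows [ 2.55  1.17 -0.17 -0.65 -0.14  0.79] end [-0.    0.03] maxdefl 0.012
[ 3.4    6.05   8.7   10.725 12.125 13.275 14.675] [-0.3755 -0.3522 -0.2383 -0.1171 -0.0509 -0.0188 -0.0057]
```

move_arm(deltas=[{"x":0,"y":0.0026,"z":0,"wx":0,"wy":0,"wz":0,"grip":0.01},{"x":0,"y":0.0026,"z":0,"wx":0,"wy":0,"wz":0,"grip":0.01},{"x":0,"y":0.0026,"z":0,"wx":0,"wy":0,"wz":0,"grip":0.01},{"x":0,"y":0.0026,"z":0,"wx":0,"wy":0,"wz":0,"grip":0.01},{"x":0,"y":0.0026,"z":0,"wx":0,"wy":0,"wz":0,"grip":0.01},{"x":0,"y":0.001,"z":0,"wx":0,"wy":0,"wz":0,"grip":0.01},{"x":0,"y":0.001,"z":0,"wx":0,"wy":0,"wz":0,"grip":0.01},{"x":0,"y":0.001,"z":0,"wx":0,"wy":0,"wz":0,"grip":0.01},{"x":0,"y":0.001,"z":0,"wx":0,"wy":0,"wz":0,"grip":0.01},{"x":0,"y":0.001,"z":0,"wx":0,"wy":0,"wz":0,"grip":0.01}])

```text
time: 16.02
eef_pos: [0.4591, 0.1273, 0.1218]
ee_rot: [-3.141, 0.004, -3.007]
wrist_force: [0.5, -0.1, 5.2]
opening: 0.285
finger_force: 61.7
```

```bash
python3 -c "
from p import *
go([.0026]*5+[.001]*5,30)
L=load();print(np.round(L['mt'],3),np.round(np.array(L['mc'])-REDT,4))
im=capture('top');cv2.imwrite('pics/t1.png',cv2.resize(im[200:300,180:380],None,fx=4,fy=4,interpolation=2))
print(blob(im,'red','top'),blob(im,'orange','top'), plane('top',blob(im,'orange','top')[0],.162)[:2]@U)"
```

```text
t 16.18 m 9.10 off 0.1278 c-goal -3.1mm v 1.2 h-goal 0.1 defl 3.2 cmd-h -0.6 F [ 0.7 -0.1  5.8] z 0.1218
res mm [ 0.14  0.61  0.35 -0.6  -0.89 -0.13  0.22  0.09]
mm/row per 5 rows [-0.14 -0.12 -0.07  0.01  0.11  0.19] end [0. 0.] maxdefl 0.003
[ 3.4    6.05   8.7   10.725 12.125 13.275 14.675 16.075] [-0.3755 -0.3522 -0.2383 -0.1171 -0.0509 -0.0188 -0.0057 -0.0033]
(array([250.25925926, 270.77777778]), array([248, 267,   5,   9,  27], dtype=int32)) (array([171.75      , 274.66666667]), array([170, 270,   7,   8,  12], dtype=int32)) 0.35796230839524423
```

View pics/t1.png

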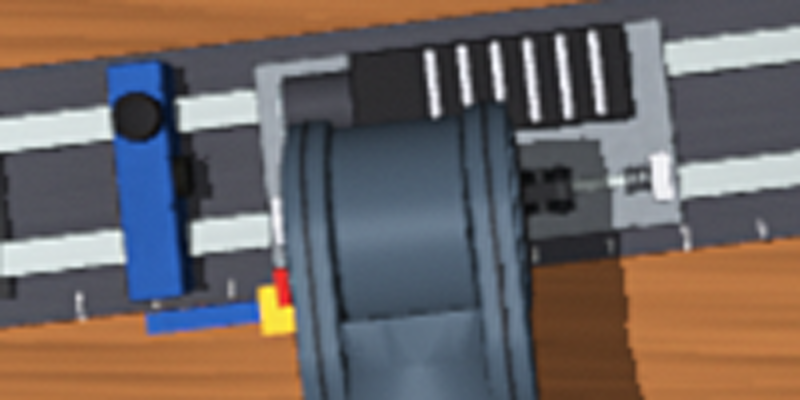

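The crop shows the red index tip at about (283,288), over the yellow band at about (278,310). The arm hides part of the band, so I'll cross-check with the side camera while holding still.

move_arm(deltas=[{"x":0,"y":0,"z":0,"wx":0,"wy":0,"wz":0,"grip":0.01},{"x":0,"y":0,"z":0,"wx":0,"wy":0,"wz":0,"grip":0.01},{"x":0,"y":0,"z":0,"wx":0,"wy":0,"wz":0,"grip":0.01},{"x":0,"y":0,"z":0,"wx":0,"wy":0,"wz":0,"grip":0.01},{"x":0,"y":0,"z":0,"wx":0,"wy":0,"wz":0,"grip":0.01},{"x":0,"y":0,"z":0,"wx":0,"wy":0,"wz":0,"grip":0.01},{"x":0,"y":0,"z":0,"wx":0,"wy":0,"wz":0,"grip":0.01},{"x":0,"y":0,"z":0,"wx":0,"wy":0,"wz":0,"grip":0.01},{"x":0,"y":0,"z":0,"wx":0,"wy":0,"wz":0,"grip":0.01},{"x":0,"y":0,"z":0,"wx":0,"wy":0,"wz":0,"grip":0.01},{"x":0,"y":0,"z":0,"wx":0,"wy":0,"wz":0,"grip":0.01},{"x":0,"y":0,"z":0,"wx":0,"wy":0,"wz":0,"grip":0.01}])

```text
time: 17.73
eef_pos: [0.4591, 0.1272, 0.1218]
ee_rot: [-3.141, 0.004, -3.007]
wrist_force: [0.8, -0.1, 5.1]
opening: 0.292
finger_force: 61.7
```

```bash
python3 -c "
from p import *
go([0.]*12,30)
im=capture('side');cv2.imwrite('pics/s1.png',cv2.resize(im[230:380,300:460],None,fx=4,fy=4,interpolation=2))
b=blob(im,'red','side');y=blob(im,'yellow','side');print(b,y)
print(plane('side',b[0],.061)[:2]@U-MARK,plane('side',y[0],.032)[:2]@U-MARK)"
```

```text
t 17.88 m 9.10 off 0.1277 c-goal -0.7mm v 1.5 h-goal -0.0 defl 0.6 cmd-h -0.6 F [ 0.4 -0.8  5.4] z 0.1218
res mm [ 0.55  0.18 -0.71 -0.94 -0.16  0.18  0.02  0.49]
mm/row per 5 rows [-0.47 -0.11  0.25  0.37  0.17 -0.19] end [ 0.   -0.01] maxdefl 0.003
(array([386.74324324, 295.36486486]), array([381, 292,  13,   8,  74], dtype=int32)) (array([392.63841808, 306.18644068]), array([385, 300,  16,  13, 177], dtype=int32))
-0.00643338650904926 0.0007825006494142084
```

View pics/s1.png

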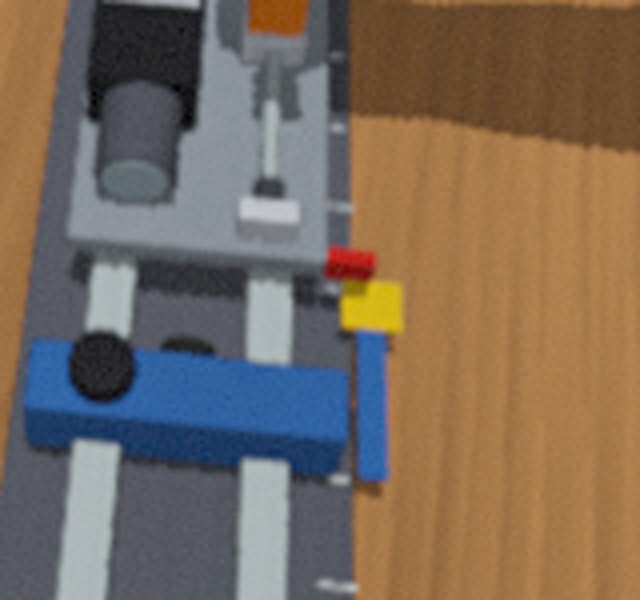

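```bash
sed -i 's/REDT=MARK-.003/REDT=MARK-.0015/' p.py; python3 -c "
from p import *
L=load();x,_=fit(L);T,H=np.array(L['T']),np.array(L['H']);te=observe()['time']
o=sim(*x[:2],np.r_[T,te],np.r_[H,H[-1]],x[2],0,te)
for N in(20,30,40):
  u,e,d,_=plan(x[0],x[1],o[-1,1],o[-1,2],H[-1],N);print(np.round(u,2),d)"
```

```text
[ 0.15 -0.22 -0.1   0.48] 0.002313202243318241
[-0.02  0.03  0.08  0.1   0.08  0.04] 0.0009347024045260055
[ 0.    0.03  0.06  0.08  0.08  0.06  0.02 -0.02] 0.0009458737938736472
```

move_arm(deltas=[{"x":0,"y":0,"z":0,"wx":0,"wy":0,"wz":0,"grip":0.01},{"x":0,"y":0,"z":0,"wx":0,"wy":0,"wz":0,"grip":0.01},{"x":0,"y":0,"z":0,"wx":0,"wy":0,"wz":0,"grip":0.01},{"x":0,"y":0,"z":0,"wx":0,"wy":0,"wz":0,"grip":0.01},{"x":0,"y":0,"z":0,"wx":0,"wy":0,"wz":0,"grip":0.01},{"x":0,"y":0.0001,"z":0,"wx":0,"wy":0,"wz":0,"grip":0.01},{"x":0,"y":0.0001,"z":0,"wx":0,"wy":0,"wz":0,"grip":0.01},{"x":0,"y":0.0001,"z":0,"wx":0,"wy":0,"wz":0,"grip":0.01},{"x":0,"y":0.0001,"z":0,"wx":0,"wy":0,"wz":0,"grip":0.01},{"x":0,"y":0.0001,"z":0,"wx":0,"wy":0,"wz":0,"grip":0.01},{"x":0,"y":0.0001,"z":0,"wx":0,"wy":0,"wz":0,"grip":0.01},{"x":0,"y":0.0001,"z":0,"wx":0,"wy":0,"wz":0,"grip":0.01},{"x":0,"y":0.0001,"z":0,"wx":0,"wy":0,"wz":0,"grip":0.01},{"x":0,"y":0.0001,"z":0,"wx":0,"wy":0,"wz":0,"grip":0.01},{"x":0,"y":0.0001,"z":0,"wx":0,"wy":0,"wz":0,"grip":0.01},{"x":0,"y":0.0001,"z":0,"wx":0,"wy":0,"wz":0,"grip":0.01},{"x":0,"y":0.0001,"z":0,"wx":0,"wy":0,"wz":0,"grip":0.01},{"x":0,"y":0.0001,"z":0,"wx":0,"wy":0,"wz":0,"grip":0.01},{"x":0,"y":0.0001,"z":0,"wx":0,"wy":0,"wz":0,"grip":0.01},{"x":0,"y":0.0001,"z":0,"wx":0,"wy":0,"wz":0,"grip":0.01}])

```text
time: 20.42
eef_pos: [0.4589, 0.1287, 0.1218]
ee_rot: [-3.142, 0.004, -3.007]
wrist_force: [-0.1, 0.4, 6.0]
opening: 0.284
finger_force: 61.7
```

```bash
python3 -c "
from p import *
go([0.]*5+[.0001]*15,30)
im=capture('side')
b=blob(im,'red','side');y=blob(im,'yellow','side');print(b)
print(plane('side',b[0],.061)[:2]@U-MARK)
L=load();print(np.round(L['mt'][-3:],3),np.round(np.array(L['mc'][-3:])-MARK,4))"
```

```text
t 20.57 m 9.11 off 0.1276 c-goal -0.1mm v 0.3 h-goal -0.1 defl -0.0 cmd-h -0.6 F [0.9 0.3 5.3] z 0.1218
res mm [-0.01 -0.87 -1.   -0.11  0.31  0.11  0.4   0.45]
mm/row per 5 rows [-0.03 -0.    0.03  0.04  0.02 -0.02] end [ 0. -0.] maxdefl 0.0
(array([386.87671233, 296.23287671]), array([381, 293,  13,   7,  73], dtype=int32))
-0.0045520778584659805
[16.075 17.775 20.475] [-0.0063 -0.0043 -0.0021]
```

move_arm(deltas=[{"x":0,"y":0,"z":0,"wx":0,"wy":0,"wz":0,"grip":0.01},{"x":0,"y":0,"z":0,"wx":0,"wy":0,"wz":0,"grip":0.01},{"x":0,"y":0,"z":0,"wx":0,"wy":0,"wz":0,"grip":0.01},{"x":0,"y":0,"z":0,"wx":0,"wy":0,"wz":0,"grip":0.01},{"x":0,"y":0,"z":0,"wx":0,"wy":0,"wz":0,"grip":0.01},{"x":0,"y":0,"z":0,"wx":0,"wy":0,"wz":0,"grip":0.01},{"x":0,"y":0,"z":0,"wx":0,"wy":0,"wz":0,"grip":0.01},{"x":0,"y":0,"z":0,"wx":0,"wy":0,"wz":0,"grip":0.01},{"x":0,"y":0,"z":0,"wx":0,"wy":0,"wz":0,"grip":0.01},{"x":0,"y":0,"z":0,"wx":0,"wy":0,"wz":0,"grip":0.01},{"x":0,"y":0,"z":0,"wx":0,"wy":0,"wz":0,"grip":0.01},{"x":0,"y":0,"z":0,"wx":0,"wy":0,"wz":0,"grip":0.01},{"x":0,"y":0,"z":0,"wx":0,"wy":0,"wz":0,"grip":0.01},{"x":0,"y":0,"z":0,"wx":0,"wy":0,"wz":0,"grip":0.01},{"x":0,"y":0,"z":0,"wx":0,"wy":0,"wz":0,"grip":0.01},{"x":0,"y":0,"z":0,"wx":0,"wy":0,"wz":0,"grip":0.01},{"x":0,"y":0,"z":0,"wx":0,"wy":0,"wz":0,"grip":0.01},{"x":0,"y":0,"z":0,"wx":0,"wy":0,"wz":0,"grip":0.01},{"x":0,"y":0,"z":0,"wx":0,"wy":0,"wz":0,"grip":0.01},{"x":0,"y":0,"z":0,"wx":0,"wy":0,"wz":0,"grip":0.01}])

```text
time: 23.12
eef_pos: [0.4589, 0.1287, 0.1218]
ee_rot: [-3.141, 0.004, -3.007]
wrist_force: [0.4, -0.2, 5.0]
opening: 0.284
finger_force: 61.7
```

```bash
python3 -c "
from p import *
go([0.]*20,30)
im=capture('side')
b=blob(im,'red','side');print(b[0],plane('side',b[0],.061)[:2]@U-MARK)
L=load();print(np.round(L['mt'][-3:],3),np.round(np.array(L['mc'][-3:])-MARK,4))"
```

```text
t 23.27 m 9.12 off 0.1276 c-goal -0.0mm v -0.0 h-goal -0.2 defl -0.2 cmd-h -0.5 F [ 1.2 -0.1  5.2] z 0.1218
res mm [-0.94 -1.05 -0.13  0.32  0.12  0.36  0.33  0.53]
mm/row per 5 rows [ 0.05  0.02 -0.01 -0.02 -0.01  0.01] end [-0.  0.] maxdefl 0.0
[386.64864865 296.22972973] -0.0045097755795538985
[17.775 20.475 23.175] [-0.0043 -0.0021 -0.002 ]
```

move_arm(deltas=[{"x":0,"y":0,"z":0,"wx":0,"wy":0,"wz":0,"grip":0.028},{"x":0,"y":0,"z":0,"wx":0,"wy":0,"wz":0,"grip":0.034},{"x":0,"y":0,"z":0,"wx":0,"wy":0,"wz":0,"grip":0.04},{"x":0,"y":0,"z":0,"wx":0,"wy":0,"wz":0,"grip":0.05},{"x":0,"y":0,"z":0,"wx":0,"wy":0,"wz":0,"grip":0.06},{"x":0,"y":0,"z":0,"wx":0,"wy":0,"wz":0,"grip":0.07},{"x":0,"y":0,"z":0,"wx":0,"wy":0,"wz":0,"grip":0.07},{"x":0,"y":0,"z":-0.01,"wx":0,"wy":0,"wz":0,"grip":0.07},{"x":0,"y":0,"z":-0.02,"wx":0,"wy":0,"wz":0,"grip":0.07},{"x":0,"y":0,"z":-0.02,"wx":0,"wy":0,"wz":0,"grip":0.07},{"x":0,"y":0,"z":-0.02,"wx":0,"wy":0,"wz":0,"grip":0.07},{"x":0,"y":0,"z":-0.02,"wx":0,"wy":0,"wz":0,"grip":0.07},{"x":0,"y":0,"z":0,"wx":0,"wy":0,"wz":0,"grip":0.07},{"x":0,"y":0,"z":0,"wx":0,"wy":0,"wz":0,"grip":0.07}])

```text
time: 25.08
eef_pos: [0.4574, 0.1286, 0.2099]
ee_rot: [3.142, -0.0, -3.007]
wrist_force: [0.6, -0.5, -0.7]
opening: 0.817
finger_force: 0.0
```

```bash
python3 -c "
from p import *
print(observe()['time']);print(1e3*(red(6)-MARK),1e3*(red(6)-MARK),observe()['time'])
im=capture('side')
b=blob(im,'red','side');print(b[0],plane('side',b[0],.061)[:2]@U-MARK)
cv2.imwrite('pics/s2.png',im)"
```

```text
25.075Traceback (most recent call last):
  File "<string>", line 3, in <module>
    print(observe()['time']);print(1e3*(red(6)-MARK),1e3*(red(6)-MARK),observe()['time'])
                                        ~~~^^^
  File "p.py", line 11, in red
    x,y,w,h=b[1][:4];p=hsv[y-3:y+h+3,x-3:x+w+3]; bgr=im[y-3:y+h+3,x-3:x+w+3].astype(float)
            ~^^^
TypeError: 'NoneType' object is not subscriptable
```

The raised arm now hides the index from the top camera, so I'll use the side view.

```bash
python3 -c "
from p import *
import numpy as np
for i in range(8):
  t=observe()['time'];im=capture('side')
  b=blob(im,'red','side')
  print(round(t,2),1e3*(plane('side',b[0],.061)[:2]@U-MARK))
cv2.imwrite('pics/s2.png',im)"
```

```text
25.12 -4.559127622461967
25.18 -4.4268539742105535
25.23 -4.648961654377643
25.27 -4.5097755795538985
25.32 -4.483002852187667
25.38 -4.354317807225949
25.43 -4.540253163932473
25.48 -4.484085935459181
```

View pics/s2.png

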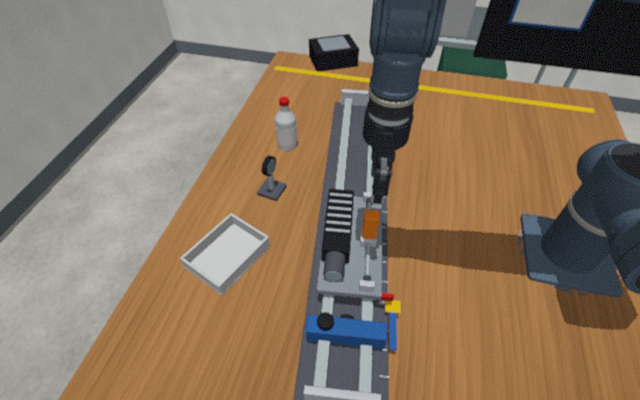

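move_arm(deltas=[{"x":0,"y":0,"z":0,"wx":0,"wy":0,"wz":0,"grip":0.07},{"x":0,"y":0,"z":0,"wx":0,"wy":0,"wz":0,"grip":0.07},{"x":0,"y":0,"z":0,"wx":0,"wy":0,"wz":0,"grip":0.07},{"x":0,"y":0,"z":0,"wx":0,"wy":0,"wz":0,"grip":0.07},{"x":0,"y":0,"z":0,"wx":0,"wy":0,"wz":0,"grip":0.07},{"x":0,"y":0,"z":0,"wx":0,"wy":0,"wz":0,"grip":0.07}])

```text
time: 26.28
eef_pos: [0.4575, 0.1286, 0.2102]
ee_rot: [-3.142, 0.0, -3.007]
wrist_force: [-0.3, -0.6, 0.1]
opening: 0.817
finger_force: 0.0
```

```bash
python3 -c "
from p import *
t=observe()['time'];im=capture('side')
b=blob(im,'red','side')
print(round(t,2),1e3*(plane('side',b[0],.061)[:2]@U-MARK))"
```

```text
26.27 -4.627706337155368
```

The picture shows the gripper clear above the orange handle at (371,225). The index at (387,296) is at rest beside the band at (392,306), and the bottle, lens mount and tray have not moved.

```bash
python3 -c "
from station import *
print(hand_in())"
```

```text
the job is handed in; nothing more can be done
None
```

I handed the job in with the carriage at rest and its index 2–5 mm short of the band's middle by the cameras. It stood still for well over four seconds, the handle is released, and it never touched the stop; `hand_in()` returned no verdict.

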